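File the middle LED driver in the bench drawer

TASK

Three white LED driver boxes that differ only in length lie on the cardboard sheet. Pull the half-shut drawer of the small grey bench unit open, lay the middle-length driver flat in the low-walled nest inside, lengthways, and slide the drawer fully shut. Leave the other two drivers and everything else on the bench where they are.

Things in the scene. Friction and masses are not known exactly. Their poses are not given: they have to be found in the camera images.
- driver_short: LED driver, a plain white closed box 85 mm long, 44 wide, 34 high, about 0.25 kg, with a thin dark-grey band near each end and a blank label on top; the shortest of the three look-alikes, which differ in length only. Origin: centre of its underside; x along its length, y across, z up. It lies flat on the board.
- driver_mid: LED driver, a plain white closed box 115 mm long, 44 wide, 34 high, about 0.25 kg, with a thin dark-grey band near each end and a blank label on top; the middle-length one of the three look-alikes, which differ in length only. Origin: centre of its underside; x along its length, y across, z up. It lies flat on the board.
- driver_long: LED driver, a plain white closed box 145 mm long, 44 wide, 34 high, about 0.25 kg, with a thin dark-grey band near each end and a blank label on top; the longest of the three look-alikes, which differ in length only. Origin: centre of its underside; x along its length, y across, z up. It lies flat on the board.
- board: Fixed cardboard sheet 240 (x) x 270 (y) x 4 mm on the bench, under the three drivers, which lie side by side about 100 mm apart across its y, roughly along its x, in any order. Origin: centre of its underside, z up. It is either on the robot's left or on its right, with the drawer unit on the other side.
- unit: Fixed low grey bench unit with one drawer, 200 mm wide, 78 high. Origin: on the bench, 130 mm in front of the middle of the shut drawer's face; x points from there into the unit (the way the drawer shuts), z up. The casing lies at x = 145 to 370 mm; under its 12 mm top plate the opening ends 66 mm above the bench. A round white downlight, 144 mm across, 28 high, is fixed on top at x = 280 mm.
- drawer (a joint): How far the drawer is open, m: 0 fully shut, 0.175 fully open (both are hard stops). It slides straight out along the unit's -x, and stays where it is left; about 1 N of friction plus 4 N per m/s. It starts 30 to 80 mm open; the whole nest is clear of the casing from about 150 mm.
- handle (a point): Middle of the drawer's handle: a level round steel bar 11 mm thick and 110 mm long, along the unit's y, 50 mm above the bench and 45 mm in front of the drawer's front face (39 mm clear between bar and face), on two stems 50 mm either side of its middle. Axes as the unit's.
- nest (a point): Centre of the nest's floor, 20 mm above the bench, 87.5 mm behind the drawer's front face, 15 mm to +y of the drawer's middle; axes as the unit's. The nest, 131 mm long (x) by 58 wide (y) inside, is bounded by dark strips 14 mm high, 5 thick. The drawer's side wall is 67 mm from this point on the +y side; a fixed row of small cartons 26 mm high begins 72 mm away on the -y side.
- drawer_front (a point): Top middle of the drawer front's outer face, 70 mm above the bench; axes as the unit's. The front is 196 mm wide and 15 thick. The drawer is 174 mm wide outside, its floor is level with the nest's, its side walls' tops are 60 mm above the bench. A driver perched on the nest's strips is too high to pass under the casing.
- post: Fixed grey square post 28 mm thick, 220 mm high, on a 50 mm foot, standing between the unit and the board towards the far side. Origin: centre of its underside.
- glue: Loose small bottle 36 mm across, 120 high, standing just beyond the board's far edge. Origin: centre of its underside. Leave it.
- tape: Loose roll of clear tape, 76 mm across, 40 high, lying flat on the bench near the robot, in the middle. Origin: centre of its underside. Leave it.
- screwdriver: Loose screwdriver 170 mm long lying on the bench along the board's near edge. Leave it.
Mind the look-alikes: they are no part of the job. What is shaped like the driver_mid but blue or pink is not meant.

How it is judged:
By the outcome, as a careful person would: the job done as asked, in the order asked, and still so for the second after the job is handed in, with the robot touching nothing.
It also fails if it takes over 69 s, if anything falls off the work surface, if the arm or the gripper's body presses on something with over 40 N, if the wrist force passes 120 N, or if a joint passes its speed limit or range.

ROBOT

A 6-joint arm with a two-finger parallel gripper is mounted at the origin on the work surface. World frame = base frame: x ahead of the robot, y to its left, z up, the work surface at z = 0. Lengths are in m, angles in degrees, forces in N, time in s.
With the tool pointing down it reaches from about 0.375 to 0.9 m from the base axis. Payload 3.1 kg.
Tool frame: the origin (TCP) lies on the centre line of the jaws, within the pads' length; the fingertips stand 25 mm ahead of it and the grasp point (between the pads) lies 6 mm ahead of it; y points along the fingers, x is the direction in which the jaws open and shut, and the axes are right-handed (so a half turn about y gives the same grasp; the last joint's range is limited). The gripper opens to 87 mm and grips with 3 to 60 N. Pads are 19 mm wide; open, the fingers measure 117 mm over their backs; the gripper's body (75 mm by 190 mm) begins 51 mm behind the grasp point.
Start: joints at [-75.487, 30.224, 82.088, -0, 67.689, -10.227], TCP at [0.262, -0.568, 0.248] pointing down, gripper open.
Joint ranges: [-176.69, 176.69], [-43.24, 126.21], [12.49, 139.97], [-82, 262], [0, 151.66], [-163.58, 163.58]. Speed limits (degrees/s): [159.86, 159.86, 180, 180, 180, 180].

INTERFACE

Orientations are given as a 3x3 rotation matrix whose columns are the frame's x, y, z axes.
In Python, from rig import * gives the robot as it stands.
- The arm moves only by the tool play_rows, never from a script. Its argument "commands" is a list of rows, each a list of 2 entries, a list of its own where there are three numbers: the shift along the world's x, y, z in m, then the turn, a rotation vector about the world's x, y, z in rad. A call has 1 to 10 rows; each row is the pose to reach, as a shift and turn from the pose commanded when the call began; what a row does not reach only later rows make up. A row lasts 1/8 s, in which the tool goes at most 62.5 mm and 10.7 degrees, less where a joint would pass 70% of its speed; a pose out of reach is approached as far as the arm can. A call with a gripper value outside its range is refused whole. "gripper" is the finger opening in m, from 0 to 0.087, set as the call begins (left out, the last holds). The fingers move at their own pace and stop on an object; the grip force is fixed at half the most. Time passes only in rows, so rows that repeat a pose let the fingers close. It gives the time, the measured TCP pose, the force and the opening at its end, in the units of the state.
- read_state(): the state, without advancing time (a new reading comes with each control period).
- capture(name): name is "scene" or "top"; returns a dict with "frame" (400x640x3 uint8, red, green, blue), "depth" (400x640 float32, m along the optical axis (not along the pixel's ray), 0 where there is no reading), "mtx" (3x3 intrinsics, pixels), "dist_coeffs" ([k1, k2, p1, p2, k3] as OpenCV has them; the pictures are not rectified), "cam_to_world" (4x4, takes a point from camera to world coordinates). Camera axes: x right, y down, z forward; pixel columns grow to the right and rows downward; lengths in m; the calibration is good to about 2 mm. A picture is of the moment at which its call begins.
- hand_in(): hands the job in, once; it reports no verdict.
The state is a dict: "time_s": time; "joint_positions": joint angles; "qvel": joint speeds; "tau": joint torques, N m; "position": TCP position; "tcp_rot": TCP orientation; "force": force on the tool from outside, world axes, zero at the start; "moment": the same for the moment, N m; "opening": opening from 0.0 (shut) to 1.0 (fully open).
Only numpy, scipy, OpenCV 4.12 (cv2) and the standard library are available. Lean on these libraries where they do the work, as an engineer would, in place of code of your own. Each camera call takes 0.05 s, during which the arm holds its last target. There are 200 camera calls.

## Working session

There is one attempt and no reset: what is moved stays moved. The work goes in short steps, Python scripts to look and compute and a tool call to move; the robot and the scene stay as the last step left them, time stands still between calls to the robot, and variables do not carry over. Pictures are saved under pics/ and viewed, about 8 in all and at most 12, crops included, and the job is handed in when it is done.

Besides the shell and the picture viewer there is one more tool, called after "Call:" as name(argument=value, ...) on one line, values as JSON. play_rows: Moves the arm, as the interface text tells. Its arguments: {"type":"object","properties":{"commands":{"type":"array"},"gripper":{"type":"number"}},"required":["commands"]}

```bash
mkdir -p pics; ls
python3 - <<'E'
from rig import *
import cv2, numpy as np
s=read_state(); print(s['position'],s['tcp_rot'],s['time_s'],s['opening'])
for n in ['scene','top']:
    c=capture(n); cv2.imwrite(f'pics/{n}0.png',c['frame'][:,:,::-1]); np.savez(f'pics/{n}0.npz',**c)
    print(n,c['mtx'],c['dist_coeffs'],c['cam_to_world'])
E
```

```text
pics
[ 0.26140254 -0.56694081  0.24656953] [[ 4.18494711e-01 -5.75904272e-04  9.08219051e-01]
 [-9.08216613e-01  2.13726144e-03  4.18494942e-01]
 [-2.18211458e-03 -9.99997550e-01  3.71386780e-04]] 0.0 0.9993617956850687
scene [[368.14849968   0.         312.2287661 ]
 [  0.         368.14849968 196.17780507]
 [  0.           0.           1.        ]] [-0.01225926  0.          0.          0.          0.        ] [[ 0.7541983   0.48814997 -0.4391976   1.00299762]
 [ 0.65654545 -0.54883647  0.51742304 -0.50107575]
 [ 0.01153238 -0.67859276 -0.73442417  0.92792247]
 [ 0.          0.          0.          1.        ]]
top [[496.89857373   0.         325.7971271 ]
 [  0.         496.89857373 199.4753975 ]
 [  0.           0.           1.        ]] [-0.08206715  0.          0.          0.          0.        ] [[ 0.0251563  -0.99368138  0.1093822   0.34812307]
 [-0.99961371 -0.02371034  0.01450017  0.07371264]
 [-0.01181506 -0.10970472 -0.993894    1.40317251]
 [ 0.          0.          0.          1.        ]]
```

View pics/scene0.png

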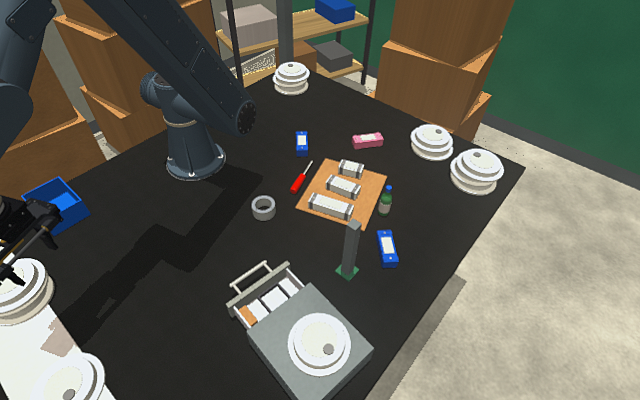

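View pics/top0.png

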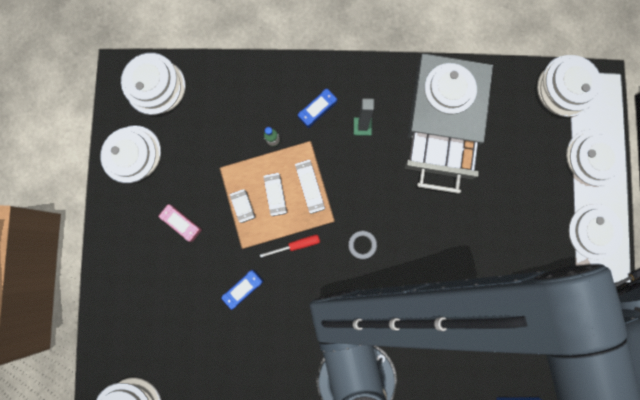

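The scene view shows three white drivers on the board at (351,169), (343,187) and (330,206), with the unit at (310,320). In the top view, short is at (242,206), mid at (275,194) and long at (311,187). The unit is at (450,100), the handle at (440,188) and the tape at (362,244).

Candidates for driver_mid in the top view are the white boxes at (242,206), (275,194) and (311,187), the blue ones at (317,107) and (241,290), and the pink one at (180,223). I choose the white middle-length one at (275,194) and will check its length.

```bash
cat > h.py <<'E'
import cv2, numpy as np
def ray(c,uv,z):
    p=cv2.undistortPoints(np.float64(uv).reshape(-1,1,2),c['mtx'],c['dist_coeffs'])[:,0]
    d=np.c_[p,np.ones(len(p))]@c['cam_to_world'][:3,:3].T; o=c['cam_to_world'][:3,3]
    return o+d*((z-o[2])/d[:,2])[:,None]
def blobs(c,mask,roi,z,amin=40,close=0):
    m=np.zeros_like(mask); x0,y0,x1,y1=roi; m[y0:y1,x0:x1]=mask[y0:y1,x0:x1]
    if close: m=cv2.morphologyEx(m,cv2.MORPH_CLOSE,np.ones((close,close),np.uint8))
    for k in cv2.findContours(m,cv2.RETR_EXTERNAL,cv2.CHAIN_APPROX_NONE)[0]:
        if cv2.contourArea(k)<amin: continue
        w=ray(c,k,z)[:,:2]; r=cv2.minAreaRect(np.float32(w*1000))
        b=cv2.boxPoints(r); e=[b[1]-b[0],b[2]-b[1]]; e=max(e,key=np.linalg.norm)
        yield k[:,0].mean(0).round(),np.round(r[0],1),np.round(r[1],1),round(float(np.degrees(np.arctan2(e[1],e[0]))%180),1)
def masks(c):
    f=c['frame']; h=cv2.cvtColor(f,cv2.COLOR_RGB2HSV)
    return f,h
E
python3 - <<'E'
from h import *
c=dict(np.load('pics/top0.npz')); f,h=masks(c)
white=np.uint8((h[...,1]<60)&(h[...,2]>90))*255
for b in blobs(c,white,(222,145,330,240),.038,close=5): print('drv',*b)
un=np.uint8((h[...,1]<60)&(h[...,2]>70))*255
for b in blobs(c,un,(395,50,500,147),.078): print('casing',*b)
for b in blobs(c,white,(395,150,500,200),.05,amin=5): print('handle',*b)
for b in blobs(c,np.uint8(h[...,2]>75)*255,(345,80,385,140),.22): print('post',*b)
for b in blobs(c,white,(340,225,385,265),.04): print('tape',*b)
im=f[130:220,215:335]; im2=f[45:200,395:505]
a=cv2.resize(im,None,fx=4,fy=4,interpolation=cv2.INTER_CUBIC); b=cv2.resize(im2,None,fx=3,fy=3,interpolation=cv2.INTER_CUBIC)
o=np.zeros((465,810,3),np.uint8); o[:360,:480]=a; o[:465,480:810]=b
cv2.imwrite('pics/crop1.png',cv2.resize(o,(800,460))[:,:,::-1])
c=dict(np.load('pics/scene0.npz')); f,h=masks(c)
white=np.uint8((h[...,1]<60)&(h[...,2]>90))*255
E
```

```text
drv [242. 206.] [476.  325.9] [88.2 47.5] 21.0
drv [275. 194.] [510.4 235.6] [117.6  47.5] 12.7
drv [310. 186.] [534.9 139.5] [147.9  46.2] 18.3
casing [450.  84.] [ 786.1 -241.4] [275.9 294.4] 91.9
handle [447. 167.] [ 582.8 -227.5] [120.5 197.2] 91.5
post [362. 127.] [660.7   7.2] [45.1 43.9] 1.0
post [368. 104.] [716.5  -6.6] [30.5 29.7] 1.4
tape [362. 244.] [378.2  -8.5] [76.4 76.6] 91.4
```

View pics/crop1.png

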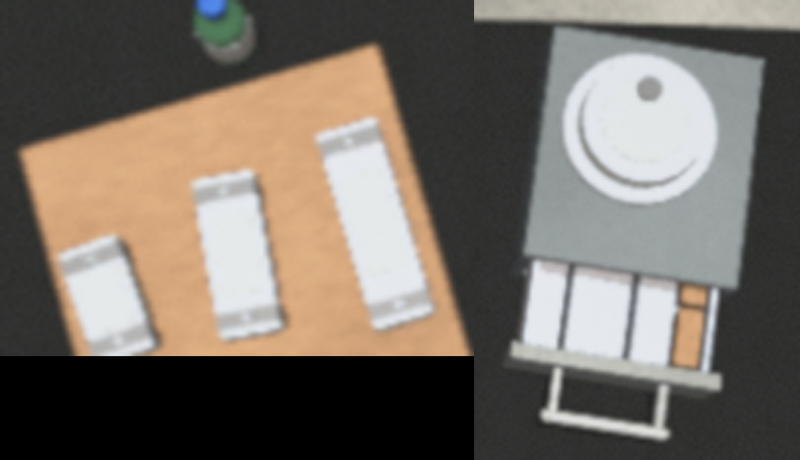

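Run:
```python
from h import *
c=dict(np.load('pics/top0.npz')); f,h=masks(c)
print(f[150:198,440].tolist()[::3])
m=np.zeros(f.shape[:2],np.uint8); m[180:198,410:470]=((h[...,2]>120))[180:198,410:470]
ys,xs=np.nonzero(m)
# bar: weighted centroid line per column
cols=range(424,456); P=[]
for u in cols:
    w=np.maximum(h[180:198,u,2].astype(float)-70,0); P.append([u,(w*np.arange(180,198)).sum()/w.sum()])
P=ray(c,P,.052); k=np.polyfit(P[:,1],P[:,0],1); yaw=np.degrees(np.arctan(-k[0])); print('bar yaw',yaw,'rms',np.std(P[:,0]-np.polyval(k,P[:,1])))
n,lab,st,_=cv2.connectedComponentsWithStats(m); 
for s in st[1:]: print(s)
E_=ray(c,[[xs.min(),0],[xs.max(),0]],.05)
print('xs',xs.min(),xs.max(),[ys[xs==x].mean() for x in (xs.min(),xs.max())])
print(ray(c,[[xs.min()-.5,ys[xs==xs.min()].mean()],[xs.max()+.5,ys[xs==xs.max()].mean()]],.05))
# casing edges
for nm,uv,z in [('front casing',[[412.1,130.9],[483.6,141.7]],.078),('back',[[422.2,54.1],[492.4,64.5]],.078)]:
    w=ray(c,uv,z); d=w[0]-w[1]; print(nm,w.round(4).tolist(),np.linalg.norm(d),np.degrees(np.arctan2(-d[0],d[1])))
```

```text
[[229, 232, 237], [228, 232, 237], [229, 233, 238], [229, 233, 238], [229, 233, 238], [206, 210, 211], [191, 193, 185], [90, 91, 88], [57, 57, 55], [51, 52, 51], [50, 50, 49], [50, 53, 50], [154, 153, 148], [185, 187, 182], [46, 45, 45], [49, 51, 48]]
bar yaw -7.440146917620498 rms 0.00036003249401847585
[418 180  43  13 219]
xs 418 460 [np.float64(184.5), np.float64(190.5)]
[[ 0.54449845 -0.15772562  0.05      ]
 [ 0.53074929 -0.27674102  0.05      ]]
front casing [[0.6879, -0.1378, 0.078], [0.6631, -0.3343, 0.078]] 0.19808111552792337 -7.18113879549531
back [[0.9092, -0.1661, 0.078], [0.8852, -0.3638, 0.078]] 0.1991147461521848 -6.9136415967442115
```

I now have the unit yaw at about -7.2°, the handle at (0.5376, -0.2172) and the drawer about 79 mm open. I'll move above the handle.

Call:
play_rows(commands=[[[0.2756,0.3508,-0.048],[0,0,1.014]],[[0.2756,0.3508,-0.048],[0,0,1.014]],[[0.2756,0.3508,-0.048],[0,0,1.014]],[[0.2756,0.3508,-0.048],[0,0,1.014]],[[0.2756,0.3508,-0.048],[0,0,1.014]],[[0.2756,0.3508,-0.048],[0,0,1.014]],[[0.2756,0.3508,-0.048],[0,0,1.014]],[[0.2756,0.3508,-0.048],[0,0,1.014]],[[0.2756,0.3508,-0.048],[0,0,1.014]],[[0.2756,0.3508,-0.048],[0,0,1.014]]], gripper=0.04)

```text
time_s: 1.35
position: [0.5365, -0.2181, 0.1996]
tcp_rot: [[0.992, -0.0, 0.126], [-0.126, -0.0, 0.992], [-0.0, -1.0, -0.0]]
force: [-0.6, 0.4, -0.6]
opening: 0.457
```

Call:
play_rows(commands=[[[0,0,-0.05],[0,0,0]],[[0,0,-0.1],[0,0,0]],[[0,0,-0.12],[0,0,0]],[[0,0,-0.135],[0,0,0]],[[0,0,-0.146],[0,0,0]],[[0,0,-0.146],[0,0,0]],[[0,0,-0.146],[0,0,0]]])

```text
time_s: 2.22
position: [0.5377, -0.2172, 0.0544]
tcp_rot: [[0.992, 0.001, 0.125], [-0.125, -0.001, 0.992], [0.002, -1.0, -0.001]]
force: [0.2, 0.7, 0.4]
opening: 0.462
```

Call:
play_rows(commands=[[[0,0,0],[0,0,0]],[[0,0,0],[0,0,0]],[[0,0,0],[0,0,0]],[[0,0,0],[0,0,0]],[[0,0,0],[0,0,0]]], gripper=0.0)

```text
time_s: 2.85
position: [0.537, -0.2167, 0.0535]
tcp_rot: [[0.992, -0.001, 0.125], [-0.125, 0.0, 0.992], [-0.001, -1.0, 0.0]]
force: [-0.7, 0.7, 1.4]
opening: 0.109
```

The bar is gripped. Now I pull along the unit's -x by 94 mm.

Call:
play_rows(commands=[[[-0.01,0.0013,0],[0,0,0]],[[-0.022,0.0028,0],[0,0,0]],[[-0.034,0.0043,0],[0,0,0]],[[-0.046,0.0058,0],[0,0,0]],[[-0.058,0.0073,0],[0,0,0]],[[-0.07,0.0088,0],[0,0,0]],[[-0.08,0.0101,0],[0,0,0]],[[-0.087,0.011,0],[0,0,0]],[[-0.092,0.0116,0],[0,0,0]],[[-0.0935,0.0118,0],[0,0,0]]])

```text
time_s: 4.1
position: [0.4421, -0.2038, 0.0535]
tcp_rot: [[0.992, -0.002, 0.125], [-0.125, 0.002, 0.992], [-0.002, -1.0, 0.002]]
force: [1.1, 6.2, 1.2]
opening: 0.107
```

Call:
play_rows(commands=[[[0,0,0],[0,0,0]],[[0,0,0],[0,0,0]]])

```text
time_s: 4.35
position: [0.442, -0.2038, 0.0535]
tcp_rot: [[0.992, -0.003, 0.125], [-0.125, 0.002, 0.992], [-0.003, -1.0, 0.002]]
force: [0.0, 4.8, 2.1]
opening: 0.108
```

Call:
play_rows(commands=[[[0,0,0],[0,0,0]],[[0,0,0],[0,0,0]],[[0,0,0],[0,0,0]],[[0,0,0.04],[0,0,0]],[[0,0,0.1],[0,0,0]],[[0,0,0.146],[0,0,0]],[[0,0,0.146],[0,0,0]]], gripper=0.04)

```text
time_s: 5.22
position: [0.4457, -0.2068, 0.2031]
tcp_rot: [[0.992, 0.007, 0.125], [-0.125, -0.006, 0.992], [0.008, -1.0, -0.005]]
force: [-0.4, 0.1, 0.3]
opening: 0.456
```

Call:
play_rows(commands=[[[0.0663,0.441,0],[0,0,-1.2235]],[[0.0663,0.441,0],[0,0,-1.2235]],[[0.0663,0.441,0],[0,0,-1.2235]],[[0.0663,0.441,0],[0,0,-1.2235]],[[0.0663,0.441,0],[0,0,-1.2235]],[[0.0663,0.441,0],[0,0,-1.2235]],[[0.0663,0.441,0],[0,0,-1.2235]],[[0.0663,0.441,0],[0,0,-1.2235]],[[0.0663,0.441,0],[0,0,-1.2235]],[[0.0663,0.441,0],[0,0,-1.2235]]], gripper=0.075)

```text
time_s: 6.48
position: [0.509, 0.2356, 0.1981]
tcp_rot: [[0.222, -0.003, 0.975], [-0.975, -0.001, 0.222], [0.001, -1.0, -0.003]]
force: [0.5, -0.5, 1.0]
opening: 0.858
```

Run:
```python
from rig import *
from h import *
s=read_state(); print(s['position'],s['tcp_rot'][:,0],s['time_s'],s['opening'])
c=capture('top'); np.savez('pics/top1.npz',**c); f=c['frame']
d=capture('scene'); np.savez('pics/scene1.npz',**d)
a=cv2.resize(f[45:265,200:510],None,fx=2.5,fy=2.5,interpolation=cv2.INTER_CUBIC)
cv2.imwrite('pics/top1.png',a[:,:,::-1])
```

```text
[0.50896698 0.23564573 0.19811856] [ 2.22071857e-01 -9.75030020e-01  7.41704474e-04] 6.475 0.8582075115158689
```

View pics/top1.png

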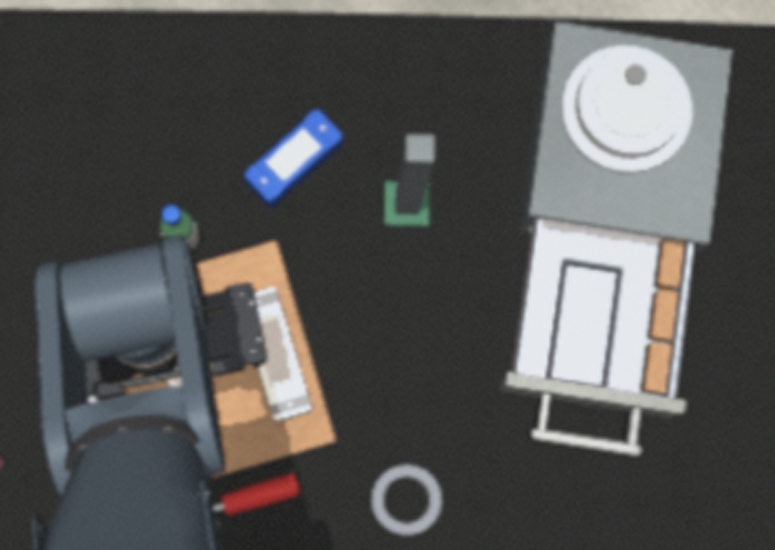

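The top crop shows the drawer fully open with the whole nest clear at (585,325). The gripper is over the middle driver, and the long one is beside it at (280,355). Next I check the wrist's clearance to the glue bottle and measure the nest.

Run:
```python
from h import *
d=dict(np.load('pics/scene1.npz')); Z=d['depth']; v,u=np.nonzero(Z>0)
p=cv2.undistortPoints(np.float64(np.c_[u,v]).reshape(-1,1,2),d['mtx'],d['dist_coeffs'])[:,0]
P=(np.c_[p,np.ones(len(p))]*Z[v,u][:,None])@d['cam_to_world'][:3,:3].T+d['cam_to_world'][:3,3]
for lo,hi in [(.55,.6),(.6,.64),(.64,.68)]:
    s=(P[:,0]>lo)&(P[:,0]<hi)&(P[:,1]>.1)&(P[:,1]<.4)&(P[:,2]>.13); print(lo,s.sum(),np.percentile(P[s,2],[0,2,10]).round(3) if s.any() else '')
s=(P[:,0]>.58)&(P[:,0]<.75)&(P[:,1]>.15)&(P[:,1]<.35)&(P[:,2]>.02)&(P[:,2]<.14); print('glue',np.median(P[s],0),P[s].max(0))
# scene0 driver
c=dict(np.load('pics/scene0.npz')); f,h=masks(c)
w=np.uint8((h[...,1]<60)&(h[...,2]>150))*255
for b in blobs(c,w,(300,155,380,222),.038,amin=30,close=3): print('scene drv',*b)
# nest, top1: dark strips within drawer
c=dict(np.load('pics/top1.npz')); f,h=masks(c)
m=np.uint8(h[...,2]<130)*255
for b in blobs(c,m,(416,146,452,201),.034,amin=30): print('nest',*b)
cv2.imwrite('pics/m.png',m[130:210,395:490])
uv=[[533/2.5+200,435/2.5+45],[640/2.5+200,451/2.5+45]]; q=ray(c,uv,.05); print('bar',q,q.mean(0))
uv=np.array([[564,263],[620,270],[608,386],[551,380]])/2.5+[200,45]; q=ray(c,uv,.034); print('nest corners outer',q,q.mean(0))
```

```text
0.55 335 [0.244 0.248 0.258]
0.6 0 
0.64 0 
glue [0.67594305 0.23681582 0.04253744] [0.74968778 0.26154808 0.12253838]
scene drv [332. 205.] [539.5 133.3] [148.2  66.8] 17.5
scene drv [342. 184.] [512.  233.1] [114.9  58.9] 12.7
scene drv [350. 166.] [478.8 323.7] [84.9 60.8] 20.8
bar [[ 0.44913337 -0.14643033  0.05      ]
 [ 0.43429952 -0.26396598  0.05      ]] [ 0.44171645 -0.20519816  0.05      ]
nest corners outer [[ 0.6446563  -0.18300204  0.034     ]
 [ 0.63831085 -0.24623863  0.034     ]
 [ 0.50679585 -0.23231807  0.034     ]
 [ 0.51198213 -0.16869219  0.034     ]] [ 0.57543628 -0.20756273  0.034     ]
```

Call:
play_rows(commands=[[[0.0006,0,-0.05],[0,0,0]],[[0.0006,0,-0.1],[0,0,0]],[[0.0006,0,-0.125],[0,0,0]],[[0.0006,0,-0.142],[0,0,0]],[[0.0006,0,-0.154],[0,0,0]],[[0.0006,0,-0.154],[0,0,0]],[[0.0006,0,-0.154],[0,0,0]]])

```text
time_s: 7.45
position: [0.5113, 0.2361, 0.0464]
tcp_rot: [[0.22, 0.002, 0.975], [-0.975, 0.0, 0.22], [-0.0, -1.0, 0.002]]
force: [-1.1, 0.5, 0.4]
opening: 0.865
```

Call:
play_rows(commands=[[[0,0,0],[0,0,0]],[[0,0,0],[0,0,0]],[[0,0,0],[0,0,0]],[[0,0,0],[0,0,0]],[[0,0,0],[0,0,0]]], gripper=0.0)

```text
time_s: 8.07
position: [0.5106, 0.2363, 0.0457]
tcp_rot: [[0.22, 0.0, 0.975], [-0.975, 0.001, 0.22], [-0.0, -1.0, 0.0]]
force: [-0.1, 1.5, 2.4]
opening: 0.502
```

Gripped at 44 mm opening. I lift and carry it over the nest.

Call:
play_rows(commands=[[[0,0,0.01],[0,0,0]],[[0,0,0.03],[0,0,0]],[[0,0,0.07],[0,0,0]],[[0,0,0.11],[0,0,0]],[[0,0,0.14],[0,0,0]],[[0,0,0.154],[0,0,0]],[[0,0,0.154],[0,0,0]]])

```text
time_s: 8.95
position: [0.5107, 0.2359, 0.2001]
tcp_rot: [[0.221, 0.001, 0.975], [-0.975, 0.0, 0.221], [0.0, -1.0, 0.001]]
force: [-0.5, 0.9, -3.3]
opening: 0.505
```

Call:
play_rows(commands=[[[0.003,-0.02,0],[0,0,-0.016]],[[0.0093,-0.064,0],[0,0,-0.05]],[[0.0166,-0.114,0],[0,0,-0.09]],[[0.0239,-0.1645,0],[0,0,-0.13]],[[0.0312,-0.215,0],[0,0,-0.17]],[[0.0385,-0.265,0],[0,0,-0.21]],[[0.0458,-0.3155,0],[0,0,-0.25]],[[0.0531,-0.366,0],[0,0,-0.29]],[[0.0604,-0.416,0],[0,0,-0.325]],[[0.0644,-0.4433,0],[0,0,-0.3473]]])

```text
time_s: 10.2
position: [0.5739, -0.2108, 0.1978]
tcp_rot: [[-0.129, -0.002, 0.992], [-0.992, 0.001, -0.129], [-0.0, -1.0, -0.002]]
force: [0.0, 0.2, -3.6]
opening: 0.506
```

Call:
play_rows(commands=[[[0,0,0],[0,0,0]],[[0,0,-0.03],[0,0,0]],[[0,0,-0.06],[0,0,0]],[[0,0,-0.07],[0,0,0]],[[0,0,-0.07],[0,0,0]]])

```text
time_s: 10.82
position: [0.5744, -0.2061, 0.1288]
tcp_rot: [[-0.124, -0.002, 0.992], [-0.992, 0.001, -0.124], [-0.001, -1.0, -0.002]]
force: [-0.3, -0.2, -2.2]
opening: 0.505
```

Run:
```python
from rig import *
from h import *
s=read_state(); print(s['position'],s['tcp_rot'][:,0],s['time_s'],s['opening'],s['force'])
c=capture('top'); np.savez('pics/top2.npz',**c); d=capture('scene'); np.savez('pics/scene2.npz',**d)
a=cv2.resize(c['frame'][45:205,400:500],None,fx=3,fy=3,interpolation=cv2.INTER_CUBIC)
b=cv2.resize(d['frame'][210:370,210:370],None,fx=3,fy=3,interpolation=cv2.INTER_CUBIC)
cv2.imwrite('pics/c2.png',np.hstack([a,b])[:,:,::-1])
```

```text
[ 0.57439194 -0.20610368  0.12882703] [-0.12367696 -0.99232178 -0.00122086] 10.825 0.5051215272588899 [-0.33869277 -0.22994054 -2.21488784]
```

View pics/c2.png

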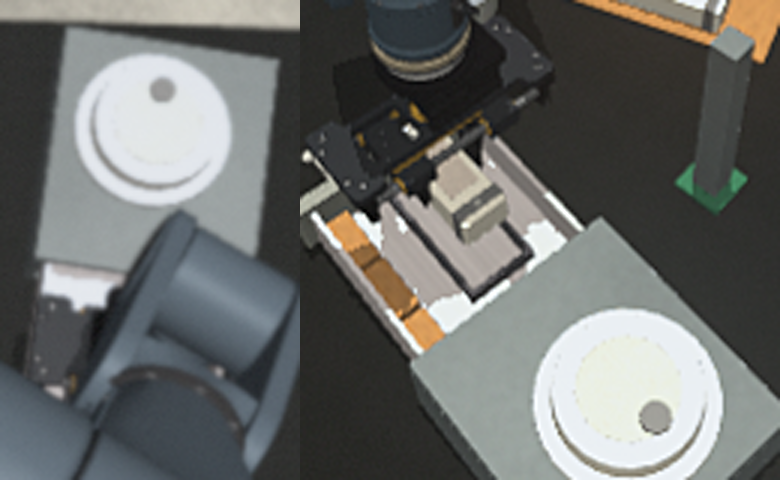

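The scene crop shows the driver held level over the nest, with its far-end face at (470,220) and the nest end at (505,270). I lower it to just above the strips and check alignment.

Call:
play_rows(commands=[[[0,0,-0.025],[0,0,0]],[[0,0,-0.045],[0,0,0]],[[0,0,-0.052],[0,0,0]],[[0,0,-0.052],[0,0,0]]])

```text
time_s: 11.42
position: [0.5754, -0.2075, 0.0781]
tcp_rot: [[-0.125, 0.001, 0.992], [-0.992, -0.0, -0.125], [0.0, -1.0, 0.001]]
force: [0.5, -0.4, -3.1]
opening: 0.502
```

Run:
```python
from rig import *
from h import *
for i in range(1):
    s=read_state(); print(s['position'],s['tcp_rot'][:,0],s['time_s'],s['opening'],s['force'])
d=capture('scene'); np.savez('pics/scene3.npz',**d)
b=cv2.resize(d['frame'][235:325,225:305],None,fx=6.5,fy=6.5,interpolation=cv2.INTER_CUBIC)
cv2.imwrite('pics/c3.png',b[:,:,::-1])
```

```text
[ 0.57541205 -0.20746573  0.07810814] [-1.24607546e-01 -9.92206059e-01  3.11063081e-04] 11.425 0.501739555767895 [ 0.54407952 -0.37804132 -3.05804104]
```

View pics/c3.png

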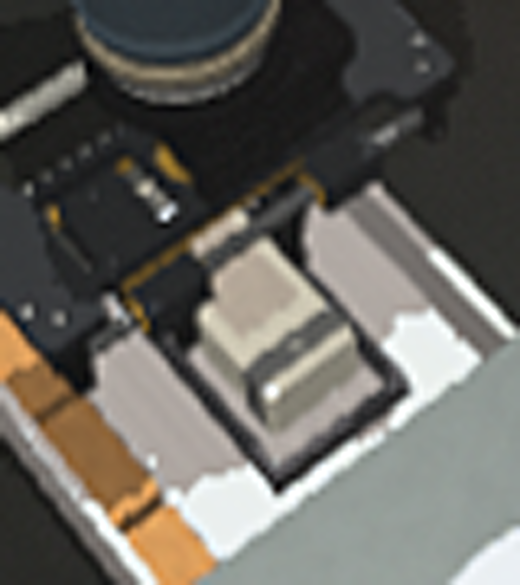

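The driver end-face bottom corners are near (275,430) and (358,378) in the crop, and the nest's far outer strip corners are near (278,492) and (407,388). I cast these to compare.

Run:
```python
from h import *
d=dict(np.load('pics/scene3.npz'))
ux=np.array([.9921,-.1253]);uy=np.array([.1253,.9921]);o=np.array([.5754,-.2077])
for n,uv,z in [('drv bottom',[[272,430],[360,378]],.036),('drv top',[[262,392],[350,330]],.07),('strip outer',[[278,492],[407,388]],.034)]:
    w=ray(d,np.array(uv)/6.5+[225,235]-.4,z)[:,:2]-o; print(n,np.round(1000*np.c_[w@ux,w@uy],1))
```

```text
drv bottom [[ 51.7 -18.6]
 [ 57.1  22.2]]
drv top [[ 51.9 -20.2]
 [ 53.4  22.4]]
strip outer [[ 73.6 -32.3]
 [ 72.4  34.4]]
```

Laterally it is aligned to within 1 mm. Lengthways the driver sits about 4 mm short, so I shift it along ux and lower.

Call:
play_rows(commands=[[[0.002,-0.0002,0],[0,0,0]],[[0.004,-0.0005,0],[0,0,0]],[[0.004,-0.0005,-0.004],[0,0,0]],[[0.004,-0.0005,-0.008],[0,0,0]],[[0.004,-0.0005,-0.011],[0,0,0]],[[0.004,-0.0005,-0.013],[0,0,0]],[[0.004,-0.0005,-0.015],[0,0,0]],[[0.004,-0.0005,-0.015],[0,0,0]]])

```text
time_s: 12.48
position: [0.5789, -0.2077, 0.0624]
tcp_rot: [[-0.125, -0.0, 0.992], [-0.992, 0.0, -0.125], [-0.0, -1.0, -0.0]]
force: [0.7, -1.1, -3.3]
opening: 0.501
```

Call:
play_rows(commands=[[[0,0,-0.0005],[0,0,0]],[[0,0,-0.001],[0,0,0]],[[0,0,-0.0015],[0,0,0]]])

```text
time_s: 12.85
position: [0.5792, -0.2079, 0.0617]
tcp_rot: [[-0.125, 0.0, 0.992], [-0.992, -0.0, -0.125], [0.0, -1.0, 0.0]]
force: [-1.0, 0.4, 3.8]
opening: 0.503
```

Contact comes at floor height, so it is seated in the nest. Release and rise.

Call:
play_rows(commands=[[[0,0,0],[0,0,0]],[[0,0,0],[0,0,0]],[[0,0,0],[0,0,0]],[[0,0,0.02],[0,0,0]],[[0,0,0.06],[0,0,0]],[[0,0,0.11],[0,0,0]],[[0,0,0.1385],[0,0,0]],[[0,0,0.1385],[0,0,0]]], gripper=0.06)

```text
time_s: 13.85
position: [0.5805, -0.2086, 0.2023]
tcp_rot: [[-0.125, 0.006, 0.992], [-0.992, -0.003, -0.125], [0.003, -1.0, 0.006]]
force: [0.2, -0.9, -0.6]
opening: 0.69
```

Call:
play_rows(commands=[[[-0.1365,0.003,0],[0,0,1.5708]],[[-0.1365,0.003,0],[0,0,1.5708]],[[-0.1365,0.003,0],[0,0,1.5708]],[[-0.1365,0.003,0],[0,0,1.5708]],[[-0.1365,0.003,0],[0,0,1.5708]],[[-0.1365,0.003,0],[0,0,1.5708]],[[-0.1365,0.003,0],[0,0,1.5708]],[[-0.1365,0.003,0],[0,0,1.5708]],[[-0.1365,0.003,0],[0,0,1.5708]],[[-0.1365,0.003,0],[0,0,1.5708]]], gripper=0.04)

```text
time_s: 15.1
position: [0.4417, -0.2042, 0.1982]
tcp_rot: [[0.992, -0.002, 0.126], [-0.126, 0.002, 0.992], [-0.002, -1.0, 0.001]]
force: [0.2, 0.7, 0.5]
opening: 0.45
```

Run:
```python
from rig import *
from h import *
s=read_state(); print(s['position'],s['tcp_rot'][:,0],s['time_s'],s['opening'],s['force'])
c=capture('top'); d=capture('scene'); np.savez('pics/scene4.npz',**d)
a=cv2.resize(c['frame'][45:205,400:500],None,fx=3,fy=3,interpolation=cv2.INTER_CUBIC)
b=cv2.resize(d['frame'][225:345,215:335],None,fx=4,fy=4,interpolation=cv2.INTER_CUBIC)
cv2.imwrite('pics/c4.png',np.hstack([a,b])[:,:,::-1])
```

```text
[ 0.441728   -0.20423782  0.19824519] [ 0.99208089 -0.12557591 -0.00249044] 15.1 0.4501133893515134 [0.22420775 0.7312219  0.49828122]
```

View pics/c4.png

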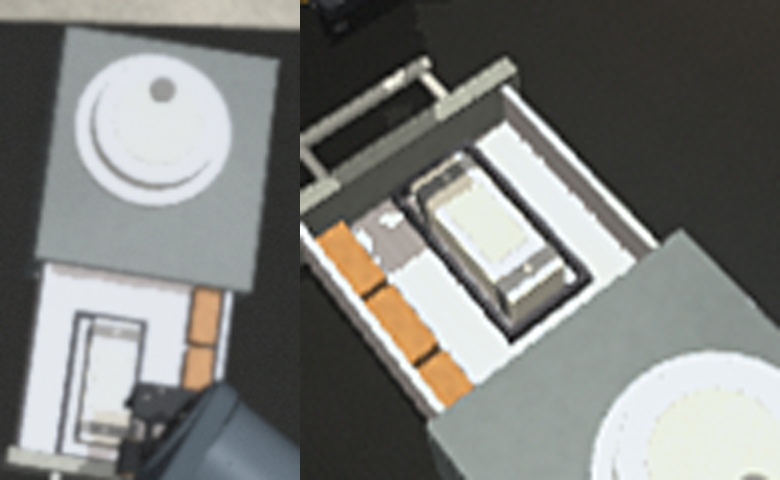

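The driver lies flat inside the nest, lengthways (scene crop (495,240), top crop (112,380)). Now I regrip the bar and push the drawer shut.

Call:
play_rows(commands=[[[0,0,-0.05],[0,0,0]],[[0,0,-0.1],[0,0,0]],[[0,0,-0.12],[0,0,0]],[[0,0,-0.135],[0,0,0]],[[0,0,-0.146],[0,0,0]],[[0,0,-0.146],[0,0,0]]])

```text
time_s: 15.95
position: [0.4424, -0.2048, 0.0532]
tcp_rot: [[0.992, -0.0, 0.125], [-0.125, 0.0, 0.992], [-0.0, -1.0, 0.0]]
force: [0.8, -0.5, 0.4]
opening: 0.462
```

Call:
play_rows(commands=[[[0,0,0],[0,0,0]],[[0,0,0],[0,0,0]],[[0,0,0],[0,0,0]],[[0,0,0],[0,0,0]],[[0,0,0],[0,0,0]]], gripper=0.0)

```text
time_s: 16.58
position: [0.4425, -0.2048, 0.0538]
tcp_rot: [[0.992, 0.0, 0.125], [-0.125, -0.0, 0.992], [0.0, -1.0, -0.0]]
force: [-0.4, 0.1, 3.2]
opening: 0.107
```

Call:
play_rows(commands=[[[0.004,-0.0005,0],[0,0,0]],[[0.012,-0.0015,0],[0,0,0]],[[0.022,-0.0028,0],[0,0,0]],[[0.032,-0.004,0],[0,0,0]],[[0.042,-0.0053,0],[0,0,0]],[[0.052,-0.0066,0],[0,0,0]],[[0.062,-0.0079,0],[0,0,0]],[[0.072,-0.0092,0],[0,0,0]],[[0.08,-0.0102,0],[0,0,0]],[[0.085,-0.0108,0],[0,0,0]]])

```text
time_s: 17.82
position: [0.5287, -0.2165, 0.0538]
tcp_rot: [[0.992, 0.001, 0.124], [-0.124, -0.002, 0.992], [0.002, -1.0, -0.002]]
force: [-1.3, -4.6, 6.1]
opening: 0.114
```

Call:
play_rows(commands=[[[0.008,-0.0012,0],[0,0,0]],[[0.018,-0.0026,0],[0,0,0]],[[0.028,-0.004,0],[0,0,0]],[[0.038,-0.0053,0],[0,0,0]],[[0.048,-0.0066,0],[0,0,0]],[[0.058,-0.0079,0],[0,0,0]],[[0.067,-0.0091,0],[0,0,0]],[[0.074,-0.01,0],[0,0,0]],[[0.079,-0.0107,0],[0,0,0]],[[0.082,-0.0111,0],[0,0,0]]])

```text
time_s: 19.08
position: [0.61, -0.2276, 0.0538]
tcp_rot: [[0.992, 0.001, 0.124], [-0.124, -0.002, 0.992], [0.001, -1.0, -0.001]]
force: [-1.6, -4.9, 4.2]
opening: 0.109
```

Call:
play_rows(commands=[[[0.0015,-0.0002,0],[0,0,0]],[[0.003,-0.0004,0],[0,0,0]],[[0.0045,-0.0006,0],[0,0,0]],[[0.0055,-0.0007,0],[0,0,0]],[[0.0055,-0.0007,0],[0,0,0]]])

```text
time_s: 19.7
position: [0.6142, -0.2282, 0.0538]
tcp_rot: [[0.992, -0.002, 0.124], [-0.124, -0.001, 0.992], [-0.002, -1.0, -0.001]]
force: [-3.5, -5.0, 6.3]
opening: 0.108
```

Call:
play_rows(commands=[[[0.001,-0.0001,0],[0,0,0]],[[0.002,-0.0003,0],[0,0,0]],[[0.002,-0.0003,0],[0,0,0]]])

```text
time_s: 20.08
position: [0.6143, -0.2282, 0.0538]
tcp_rot: [[0.992, -0.006, 0.124], [-0.124, 0.0, 0.992], [-0.006, -1.0, -0.001]]
force: [-7.2, -6.2, 9.1]
opening: 0.111
```

Call:
play_rows(commands=[[[0.001,-0.0001,0],[0,0,0]],[[0.002,-0.0003,0],[0,0,0]],[[0.002,-0.0003,0],[0,0,0]]])

```text
time_s: 20.45
position: [0.6143, -0.2282, 0.0537]
tcp_rot: [[0.992, -0.011, 0.123], [-0.123, 0.001, 0.992], [-0.011, -1.0, -0.0]]
force: [-11.1, -6.0, 12.3]
opening: 0.107
```

It is at the hard stop. I unload a little while keeping slight push, release and rise.

Call:
play_rows(commands=[[[-0.0015,0.0002,0],[0,0,0]],[[-0.003,0.0004,0],[0,0,0]]])

```text
time_s: 20.7
position: [0.6142, -0.2282, 0.0538]
tcp_rot: [[0.992, -0.004, 0.124], [-0.124, -0.0, 0.992], [-0.004, -1.0, -0.001]]
force: [-3.8, -4.0, 6.5]
opening: 0.109
```

Call:
play_rows(commands=[[[0,0,0],[0,0,0]],[[0,0,0],[0,0,0]],[[0,0,0],[0,0,0]],[[-0.002,0.0003,0.03],[0,0,0]],[[-0.002,0.0003,0.08],[0,0,0]],[[-0.002,0.0003,0.14],[0,0,0]],[[-0.05,0.05,0.15],[0,0,0]],[[-0.1,0.1,0.15],[0,0,0]],[[-0.15,0.13,0.15],[0,0,0]],[[-0.15,0.13,0.15],[0,0,0]]], gripper=0.04)

```text
time_s: 21.95
position: [0.4608, -0.0937, 0.2029]
tcp_rot: [[0.992, -0.006, 0.123], [-0.123, 0.004, 0.992], [-0.007, -1.0, 0.003]]
force: [0.2, -1.2, -0.3]
opening: 0.458
```

Run:
```python
from rig import *
from h import *
s=read_state(); print(s['position'],s['time_s'],s['opening'],s['force'])
c=capture('top'); d=capture('scene'); np.savez('pics/scene5.npz',**d); np.savez('pics/top5.npz',**c)
a=cv2.resize(c['frame'][45:205,200:500],None,fx=1.5,fy=1.5,interpolation=cv2.INTER_CUBIC)
b=cv2.resize(d['frame'][140:380,200:420],None,fx=2,fy=2,interpolation=cv2.INTER_CUBIC)
o=np.zeros((480,890,3),np.uint8); o[:240,:450]=a; o[:,450:]=b
cv2.imwrite('pics/c5.png',cv2.resize(o,(790,426))[:,:,::-1])
h=masks(c)[1]; white=np.uint8((h[...,1]<60)&(h[...,2]>90))*255
for b in blobs(c,white,(222,145,330,240),.038,close=5): print('drv',*b)
```

```text
[ 0.46083772 -0.09366204  0.20287851] 21.95 0.45843065292036117 [ 0.15983925 -1.18529032 -0.28432246]
drv [242. 206.] [476.  325.9] [88.2 47.5] 21.0
drv [310. 186.] [534.9 139.5] [147.9  46.2] 18.3
```

View pics/c5.png

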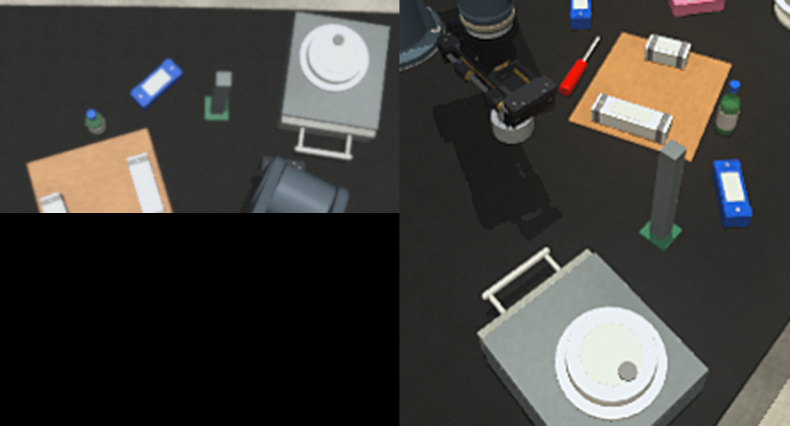

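The picture shows the drawer shut against the casing with both other drivers unmoved. I do one numeric check of the handle, then hand in.

Run:
```python
from rig import *
from h import *
c=dict(np.load('pics/top5.npz')); f,h=masks(c); P=[]
for u in range(426,436):
    w=np.maximum(h[154:168,u,2].astype(float)-100,0); i=np.arange(154,168); P.append([u,(w*i).sum()/max(w.sum(),1)])
w=ray(c,P,.052)[:,:2]; o=np.array([.5316,-.2179]); ux=np.array([.9921,-.1253]); x=np.median((w-o)@ux)
print('bar unit-x mm (85 = shut):',x*1000)
if abs(x-.085)<.005: print(hand_in())
```

```text
bar unit-x mm (85 = shut): 85.60199957660377
the job is handed in; nothing more can be done
None
```

I finished the job and handed it in at about 22 s, with the arm clear of everything. I pulled the drawer fully open by its handle, laid the middle-length driver flat and lengthways in the nest, and pushed the drawer shut to its hard stop.

**Drawer:** While I pushed, the force rose to about 11 N with no further movement, which marks the stop. The last image puts the handle bar at 85.6 mm in the unit's frame, against 85 mm for fully shut.

**Driver in the nest:** It touched down at floor height, and a picture taken before closing showed it flat inside the strips. I shifted it about 4 mm lengthways before lowering because it looked slightly short of centre.

**Other items:** The short and long drivers measured exactly where they were at the start. The glue, screwdriver and tape look untouched in the last picture.

**Disagreement:** A sideways force of 4–6 N on the handle while sliding suggested the unit's yaw was about 0.3–0.5° off my estimate. It had no effect on the result.

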